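# Bolt the specimen in and hold the inspection mirror on it

## Task

Slide the bolt on the specimen holder fully home into its keeper, so that the mounted specimen is locked in. Then take the tab on top of the small upright mirror and turn the mirror until the little inspection camera, which looks straight into the mirror, sees the middle of the specimen's polished face reflected in the middle of its view. The mirror springs back when let go, so finish while still holding the tab at that angle, without touching the glass, and leave the small things standing round about where they are.

Things in the scene. Friction and masses are not known exactly. Their poses are not given: they have to be found in the camera images.
- camera_lens (a point): Middle of the front lens of the inspection camera: a black box 34 x 38 x 40 mm on a short post at the end of a 195 x 44 mm aluminium bar, fixed, standing just right of the big white grinding machine (its lids and arms reach up to 0.3 m: pass above it). The lens is 60 mm above the worktop, 105 mm from the mirror's upright turning axis, and looks level and straight at that axis. Its x axis points from the mirror's axis to the camera; z is up.
- mirror_tab (a point): Middle of the black grip tab on top of the mirror: 10 mm thick, 40 mm wide, free on all sides from 88 to 124 mm above the worktop; this point is 108 mm up and lies exactly on the mirror's upright turning axis. It turns with the mirror: x is the mirror's outward normal (the way the glass faces, and the tab's 10 mm thickness), y runs along the mirror (the tab's 40 mm), z is up.
- mirror: The upright mirror head, grey plastic, 56 mm wide, from 36 to 88 mm above the worktop, with the tab on top. Origin on the turning axis, level with the worktop; axes as for the tab. The reflecting face, a glass (mirror_c0) 48 mm wide from 40 to 84 mm above the worktop that must not be touched, contains the turning axis.
- mirror_turn (a joint): Angle of the mirror in rad: 0 is its rest position (the glass faces almost towards the camera; its normal is then 0.175 rad clockwise from the direction of the camera), it grows as the mirror is turned clockwise seen from above, and stops at 1.3. A weak spring (0.06 N m per rad) turns it back to 0 when let go. The wanted angle lies between 0.45 and 1.05 and depends on where the specimen stands: the normal must halve the angle between camera and specimen.
- view_spot (a point): Nothing solid: the point that the camera has in the middle of its view by way of the mirror, at the specimen's distance (115 mm from the mirror's axis, 60 mm above the worktop). It moves round the axis, clockwise seen from above, twice as fast as the mirror turns.
- specimen_face (a point): Middle of the polished face of the mounted specimen (a black disc, 30 mm across and 18 mm thick, held on edge in the holder). The face looks at the mirror's axis, 115 mm away from it, 60 mm above the worktop. Axes of the holder: x points level from the mirror's axis to the specimen, y to the left of that, z up. The holder is fixed to the worktop.
- bolt_knob (a point): Middle of the upright dark steel knob of the barrel bolt on the holder: 14 mm across, free from 92 to 122 mm above the worktop, this point 108 mm up. The bolt is an 8 mm rod that slides level above the specimen, along the holder's -y direction (this point has the holder's axes), in an open-topped track whose walls end 86 mm above the worktop, into the eye of the keeper (its top 91 mm up) on the specimen's other side.
- bolt (a joint): Travel of the bolt in m: 0 drawn back, grows along the holder's -y direction, 0.042 fully home in the keeper (end stop). About 1.5 N moves it; it stays where it is left.
- puck_a: Bystander: loose mounted specimen, disc 25 mm across, 19 mm high, origin under its centre.
- puck_b: Bystander: loose mounted specimen, disc 30 mm across, 22 mm high, origin under its centre.
- marker: Bystander: marker pen lying down, 136 mm long, 18 mm thick, origin under its centre.
- brush: Bystander: wooden brush lying down, 171 mm long, origin under its centre.

How it is judged:
By the outcome, as a careful person would: the job done as asked, in the order asked, and still so for the second after the job is handed in, while the arm keeps its last pose, push and grip.
It also fails if it takes over 42 s, if anything falls off the work surface, if the arm or the gripper's body presses on something with over 40 N, if the wrist force passes 120 N, or if a joint passes its speed limit or range.

## Robot

A 6-joint arm with a two-finger parallel gripper is mounted at the origin on a cart in front of the work surface, level with it; the furniture and walls round the work are solid. World frame = base frame: x ahead of the robot, y to its left, z up, the work surface at z = 0. Lengths are in mm, angles in rad, forces in N, time in s.
With the tool pointing down it reaches from about 275 to 1000 mm from the base axis. Payload 8.4 kg.
Tool frame: the origin (TCP) lies at the very end of the fingers, on their centre line; the grasp point (between the pads) lies 19 mm behind it; z points along the fingers, y is the direction in which the jaws open and shut (so a half turn about z gives the same grasp; the last joint's range is limited). The gripper opens to 85 mm and grips with 20 to 120 N. Pads are 22 mm wide; open, the fingers measure 114 mm over their backs; the gripper's body (76 mm by 85 mm) begins 54 mm behind the grasp point. The pads swing forward as they close: fully open they stand 13 mm farther back than shut.
Start: joints at [1.115, 0.353, 1.633, -0, 1.155, -0.002], TCP at [273.989, 561.745, 231.281] pointing down, gripper open.
Joint ranges: [-2.63, 2.63], [-0.92, 2.1], [0.06, 2.66], [-1.3, 4.44], [0, 2.69], [-3.02, 3.02]. Speed limits (rad/s): [2.22, 2.22, 2.79, 3.14, 3.14, 3.14].

## Interface

Orientations are given as [roll, pitch, yaw] about the fixed x, y, z axes, in that order (R = Rz(yaw) Ry(pitch) Rx(roll)).
In Python, from rig import sense, grab_frame, sign_off, masks_of gives the robot as it stands. The module is installed in compiled form; this text tells all that it offers.
- The arm moves only by the shell command python3 -m inch 'ROWS' [FORCE]. ROWS is JSON, a list of rows, each an object of numbers: "gripper": the finger opening in m, from 0 to 0.0854; "tx", "ty", "tz": the shift along the tool's x, y, z in m; "spin": the turn about the tool's z in degrees. In form: [{"gripper": .., "tx": .., "ty": .., "tz": .., "spin": ..}, ...]. A call has exactly 8 rows; each row shifts and turns the commanded pose from where the row before left it, along the tool's axes as they then stand; what a row does not reach is not made up. A row lasts 1/10 s, in which the tool goes at most 50 mm and 8.59 degrees, less where a joint would pass 70% of its speed; a pose out of reach is approached as far as the arm can. A call is refused whole if a number of a shift passes 0.05 or a number of a turn 8.59, either way. A call with a gripper value outside its range is refused whole. The fingers move at their own pace and stop on an object; FORCE is the grip in N (left out, the last holds). Time passes only in rows, so rows that do not move let the fingers close, or fill a call up. It gives the time, the measured TCP pose, the force and the opening at its end, in the units of the state.
- sense(): the state, without advancing time (a new reading comes with each control period).
- grab_frame(name): name is "scene" or "top" or "wrist"; returns a dict with "pixels" (420x560x3 uint8, red, green, blue), "K" (3x3 intrinsics, pixels), "extrinsics" (4x4, takes a point from camera to world coordinates). Camera axes: x right, y down, z forward; pixel columns grow to the right and rows downward; lengths in mm; the calibration is good to about 2 mm. The wrist camera is an equidistant fisheye: a pixel r from the principal point sees the ray r / f radians off the axis. A picture is of the moment at which its call begins. There is no depth.
- sign_off(): hands the job in, once; it reports no verdict.
Trained networks look in the newest picture that a camera, given by its name, has taken for a name from the list of things; names that differ only in an ending like _2 or _b are one class to them, and where a whole thing is asked for, a point or a joint stands for the part that bears it (a point fixed in the world has none). Each returns a list of dicts, best first, with "conf" (0 to 1); they miss things now and then, are a little off and sometimes report something else, mostly with a low value. They report only what shows in the picture. A call takes as long as a camera call.
- masks_of(camera, target): "pixels" (420x560 bool, what is visible of it) and "centre" ([row, column] in pixels, amid what is visible of it).
The state is a dict: "clock": time; "qpos": joint angles; "qvel": joint speeds; "joint_efforts": joint torques, N m; "eef_pos": TCP position; "tcp_rot": TCP orientation; "contact_force": force on the tool from outside, world axes, zero at the start; "wrist_torque": the same for the moment, N m; "opening": opening from 0.0 (shut) to 1.0 (fully open).
Only numpy, scipy, OpenCV 4.12 (cv2) and the standard library are available. Lean on these libraries where they do the work, as an engineer would, in place of code of your own. Each camera call takes 0.05 s, during which the arm holds its last target.

## Working session

There is one attempt and no reset: what is moved stays moved. The work goes in short steps, Python scripts to look and compute and a shell command to move; the robot and the scene stay as the last step left them, time stands still between calls to the robot, and variables do not carry over. Pictures are saved under pics/ and viewed, and the job is handed in when it is done.

```bash
mkdir -p pics; ls
python3 - <<'E'
from rig import *
import cv2
s=sense();print(s)
for n in ["scene","top","wrist"]:
    f=grab_frame(n);cv2.imwrite(f"pics/{n}0.png",f["pixels"][:,:,::-1]);print(n,f["K"],f["extrinsics"])
E
```

```text
pics
{'clock': 0.0, 'qpos': array([ 1.11458558e+00,  3.53664855e-01,  1.63417938e+00, -1.33013142e-05,
        1.15520132e+00, -2.40500443e-03]), 'qvel': array([ 2.95439519e-04, -5.84101718e-05,  8.24798637e-04,  1.78845825e-03,
       -1.92474153e-03, -9.91867532e-04]), 'joint_efforts': array([ 1.76397873e-03, -6.05248332e+01, -3.42054641e+01,  2.08237020e-04,
        9.66766354e-03,  5.07948755e-05]), 'eef_pos': array([273.77749455, 561.28448099, 230.53189569]), 'tcp_rot': array([-3.14013972e+00,  8.66697067e-06,  2.68779229e+00]), 'contact_force': array([-0.83722597, -0.21050698,  0.72705424]), 'wrist_torque': array([-0.02005   , -0.00409382, -0.00904821]), 'opening': 0.9983270607451589}
scene [[439.99243597   0.         276.4067902 ]
 [  0.         439.99243597 210.03211033]
 [  0.           0.           1.        ]] [[-7.51181946e-01 -4.98591138e-01  4.32588211e-01  1.76191227e+02]
 [-6.59892356e-01  5.83463137e-01 -4.73405584e-01 -2.19428471e+01]
 [-1.63634453e-02 -6.41075381e-01 -7.67303456e-01  7.40353694e+02]
 [ 0.00000000e+00  0.00000000e+00  0.00000000e+00  1.00000000e+00]]
top [[480.467781     0.         281.60048973]
 [  0.         480.467781   210.75079766]
 [  0.           0.           1.        ]] [[-6.84102312e-03 -9.91386436e-01  1.30790427e-01  4.12648932e+02]
 [-9.99976076e-01  6.64840214e-03 -1.90934278e-03 -4.22649947e+02]
 [ 1.02334918e-03 -1.30800360e-01 -9.91408200e-01  1.17914159e+03]
 [ 0.00000000e+00  0.00000000e+00  0.00000000e+00  1.00000000e+00]]
wrist [[325.1922621    0.         283.36011224]
 [  0.         325.1922621  208.80474665]
 [  0.           0.           1.        ]] [[ 4.37406989e-01  8.63808090e-01  2.50021418e-01  2.09975630e+02]
 [ 8.99260932e-01 -4.19475445e-01 -1.23976316e-01  5.92800029e+02]
 [-2.21389898e-03  2.79062600e-01 -9.60270360e-01  3.72526413e+02]
 [ 0.00000000e+00  0.00000000e+00  0.00000000e+00  1.00000000e+00]]
```

View pics/scene0.png

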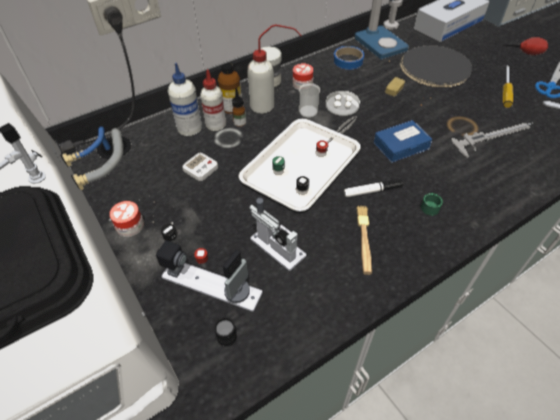

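View pics/top0.png

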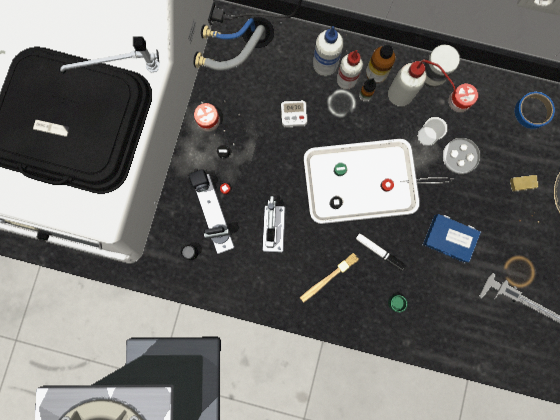

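```bash
cat > h.py <<'E'
from rig import *
import cv2, numpy as np
def ray(f,rc,wrist=False):
    K=f["K"];E=f["extrinsics"];u=(rc[1]-K[0,2])/K[0,0];v=(rc[0]-K[1,2])/K[1,1]
    if wrist:
        r=np.hypot(u,v);d=np.array([u/r*np.sin(r),v/r*np.sin(r),np.cos(r)])
    else: d=np.array([u,v,1.])
    return E[:3,3],E[:3,:3]@d
def atz(f,rc,z,wrist=False):
    o,d=ray(f,rc,wrist);return o+d*(z-o[2])/d[2]
def proj(f,p,wrist=False):
    E=f["extrinsics"];K=f["K"];c=E[:3,:3].T@(np.array(p)-E[:3,3])
    if wrist:
        rr=np.hypot(c[0],c[1]);t=np.arctan2(rr,c[2]);a,b=c[0]/rr*t,c[1]/rr*t
    else: a,b=c[0]/c[2],c[1]/c[2]
    return np.array([K[1,1]*b+K[1,2],K[0,0]*a+K[0,2]])
E
python3 - <<'E'
from h import *
for cam in ["top","scene"]:
    f=grab_frame(cam)
    for n,z in [("mirror",62),("mirror_tab",108),("bolt_knob",108),("specimen_face",60),("camera_lens",60),("bolt",86),("puck_a",22),("marker",9),("brush",8)]:
        for m in masks_of(cam,n)[:2]:
            print(cam,n,round(m["conf"],2),np.round(m["centre"],1),m["pixels"].sum(),np.round(atz(f,m["centre"],z)))
E
```

```text
top mirror 0.51 [230.1 212.5] 224 [ 516. -263.   62.]
top mirror_tab 0.46 [234.5 219.4] 215 [ 501. -285.  108.]
top bolt_knob 0.4 [215.3 270.2] 89 [ 544. -399.  108.]
top specimen_face 0.95 [225.5 276.6] 920 [ 526. -413.   60.]
top specimen_face 0.2 [232.2 217.8] 234 [ 511. -275.   60.]
top camera_lens 0.92 [212.  213.2] 1571 [ 558. -264.   60.]
top camera_lens 0.26 [226.  275.9] 977 [ 524. -411.   60.]
top bolt 0.62 [208.7 271.7] 117 [ 562. -402.   86.]
top puck_a 0.66 [183.4 224.9] 79 [ 634. -287.   22.]
top puck_a 0.18 [232.  215.8] 222 [ 515. -266.   22.]
top marker 0.85 [249.6 382.1] 435 [ 470. -669.    9.]
top brush 0.91 [274.5 331.3] 486 [ 411. -544.    8.]
scene mirror 0.87 [274.7 236.5] 824 [ 513. -280.   62.]
scene mirror_tab 0.81 [269.9 232.4] 809 [ 502. -265.  108.]
scene bolt_knob 0.66 [211.9 259.5] 219 [ 554. -388.  108.]
scene specimen_face 0.65 [237.4 278.8] 1824 [ 511. -393.   60.]
scene camera_lens 0.6 [279.1 217.2] 3262 [ 534. -252.   60.]
scene bolt 0.76 [210.7 260.5] 213 [ 567. -404.   86.]
scene bolt 0.5 [255.6 200.5] 161 [ 578. -258.   86.]
scene puck_a 0.64 [233.2 168.5] 199 [ 708. -275.   22.]
scene puck_a 0.44 [255.5 198.7] 145 [ 620. -278.   22.]
scene marker 0.71 [187.7 370.5] 469 [ 471. -660.    9.]
scene brush 0.82 [235.4 363.4] 473 [ 408. -539.    8.]
```

Run:
```python
import cv2
a=cv2.imread("pics/top0.png")[150:270,170:310];cv2.imwrite("pics/t1.png",cv2.resize(a,None,fx=5,fy=5,interpolation=cv2.INTER_CUBIC))
a=cv2.imread("pics/scene0.png")[185:345,145:325];cv2.imwrite("pics/s1.png",cv2.resize(a,None,fx=4,fy=3.75,interpolation=cv2.INTER_CUBIC))
```

```text
(no output)
```

View pics/t1.png

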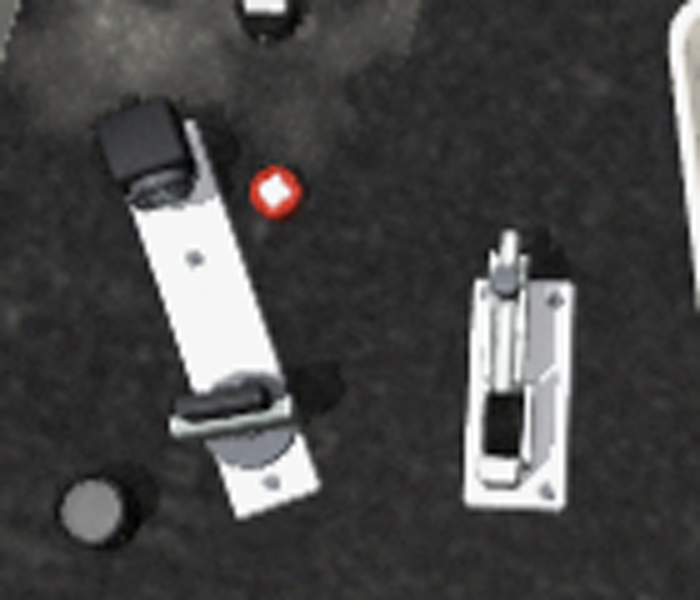

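View pics/s1.png

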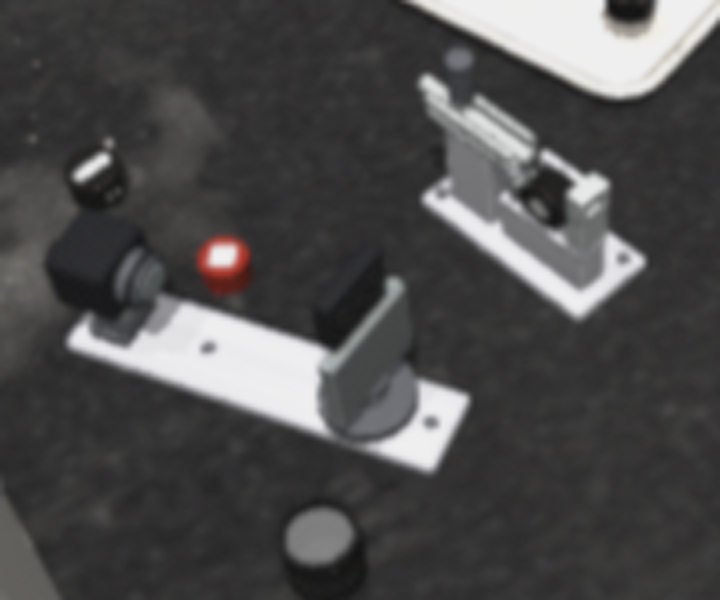

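```bash
python3 -m inch '[{"tz":-0.05},{"tz":-0.05},{"tz":-0.05},{"tx":-0.031,"ty":-0.0345},{"tx":-0.031,"ty":-0.0345},{"tx":-0.031,"ty":-0.0345},{"tx":-0.031,"ty":-0.0345},{"tx":-0.031,"ty":-0.0345}]'
python3 -m inch '[{"tx":-0.031,"ty":-0.0345},{"tx":-0.031,"ty":-0.0345},{"tx":-0.031,"ty":-0.0345},{"tx":-0.031,"ty":-0.0345},{"tx":-0.031,"ty":-0.0345},{"tx":-0.031,"ty":-0.0345},{"tx":-0.031,"ty":-0.0345},{"tx":-0.031,"ty":-0.0345}]'
```

```text
$[0]: bad value
$[0]: bad value
```

```bash
python3 -m inch '[{"gripper":0.085,"tx":0,"ty":0,"tz":-0.05,"spin":0},{"gripper":0.085,"tx":0,"ty":0,"tz":-0.05,"spin":0},{"gripper":0.085,"tx":0,"ty":0,"tz":-0.05,"spin":0},{"gripper":0.085,"tx":-0.031,"ty":-0.0345,"tz":0,"spin":0},{"gripper":0.085,"tx":-0.031,"ty":-0.0345,"tz":0,"spin":0},{"gripper":0.085,"tx":-0.031,"ty":-0.0345,"tz":0,"spin":0},{"gripper":0.085,"tx":-0.031,"ty":-0.0345,"tz":0,"spin":0},{"gripper":0.085,"tx":-0.031,"ty":-0.0345,"tz":0,"spin":0}]'
```

```text
clock: 1.95
eef_pos: [337.7, 337.0, 381.4]
tcp_rot: [3.141, 0.0, 2.688]
contact_force: [0.7, 0.7, -0.2]
opening: 0.993
```

```bash
python3 -m inch '[{"gripper":0.085,"tx":-0.031,"ty":-0.0345,"tz":0,"spin":0},{"gripper":0.085,"tx":-0.031,"ty":-0.0345,"tz":0,"spin":0},{"gripper":0.085,"tx":-0.031,"ty":-0.0345,"tz":0,"spin":0},{"gripper":0.085,"tx":-0.031,"ty":-0.0345,"tz":0,"spin":0},{"gripper":0.085,"tx":-0.031,"ty":-0.0345,"tz":0,"spin":0},{"gripper":0.085,"tx":-0.031,"ty":-0.0345,"tz":0,"spin":0},{"gripper":0.085,"tx":-0.031,"ty":-0.0345,"tz":0,"spin":0},{"gripper":0.085,"tx":-0.031,"ty":-0.0345,"tz":0,"spin":0}]'
```

```text
clock: 2.75
eef_pos: [439.7, -20.0, 381.7]
tcp_rot: [3.141, 0.001, 2.688]
contact_force: [0.2, 0.1, 0.6]
opening: 0.995
```

```bash
python3 -m inch '[{"gripper":0.085,"tx":-0.031,"ty":-0.0345,"tz":0,"spin":0},{"gripper":0.085,"tx":-0.031,"ty":-0.0345,"tz":0,"spin":0},{"gripper":0.085,"tx":-0.031,"ty":-0.0345,"tz":0,"spin":0},{"gripper":0.085,"tx":-0.031,"ty":-0.0345,"tz":0,"spin":0},{"gripper":0.085,"tx":-0.031,"ty":-0.0345,"tz":0,"spin":0},{"gripper":0.085,"tx":-0.02,"ty":-0.02,"tz":0,"spin":-8.5},{"gripper":0.085,"tx":0,"ty":0,"tz":0.04,"spin":-8.5},{"gripper":0.085,"tx":0,"ty":0,"tz":0.03,"spin":-8.5}]'
python3 - <<'E'
from h import *
f=grab_frame("wrist");cv2.imwrite("pics/w1.png",f["pixels"][:,:,::-1]);np.savez("w1.npz",**f);print(sense()["eef_pos"],sense()["tcp_rot"],sense()["clock"])
E
```

```text
clock: 3.55
eef_pos: [512.4, -268.9, 309.9]
tcp_rot: [-3.142, 0.0, 3.137]
contact_force: [-0.1, -0.4, 0.4]
opening: 0.996
[ 510.1081102  -267.21094618  304.57809651] [ 3.13803951 -0.00663106 -3.13614033] 3.6
```

View pics/w1.png

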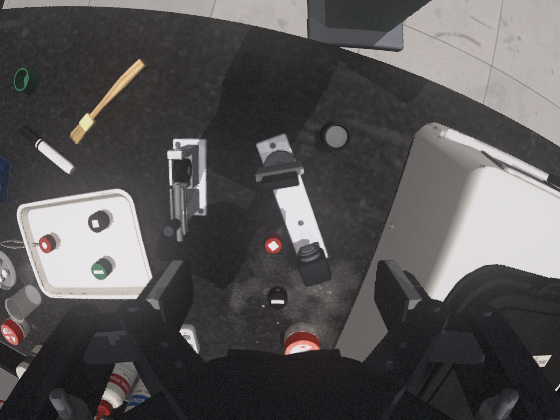

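Run:
```python
from h import *
f=grab_frame("wrist");np.savez("w2.npz",**f);img=f["pixels"][:,:,::-1].copy();cv2.imwrite("pics/w2.png",img)
print(f["extrinsics"].round(3),sense()["eef_pos"],sense()["tcp_rot"])
for n,z in [("mirror_tab",108),("bolt_knob",108)]:
    for m in masks_of("wrist",n)[:2]:
        rr,cc=np.nonzero(m["pixels"])
        print(n,round(m["conf"],2),np.round(m["centre"],1),m["pixels"].sum(),rr.min(),rr.max(),cc.min(),cc.max(),np.round(atz(f,m["centre"],z,True)))
a=img[110:290,150:340];cv2.imwrite("pics/w2c.png",cv2.resize(a,None,fx=3.3333,fy=3.3333,interpolation=cv2.INTER_CUBIC))
```

```text
[[-7.00000e-03  9.62000e-01  2.72000e-01  4.39977e+02]
 [ 1.00000e+00  6.00000e-03  5.00000e-03 -2.67924e+02]
 [ 3.00000e-03  2.72000e-01 -9.62000e-01  4.46936e+02]
 [ 0.00000e+00  0.00000e+00  0.00000e+00  1.00000e+00]] [ 510.30074661 -266.96760223  307.10943549] [ 3.13815083 -0.00661257  3.13456847]
mirror_tab 0.75 [177.6 279.4] 1081 165 194 253 302 [ 502. -271.  108.]
bolt_knob 0.74 [247.1 270.4] 287 237 257 262 278 [ 581. -281.  108.]
bolt_knob 0.56 [225.3 173.2] 601 187 244 160 179 [ 556. -392.  108.]
```

View pics/w2c.png

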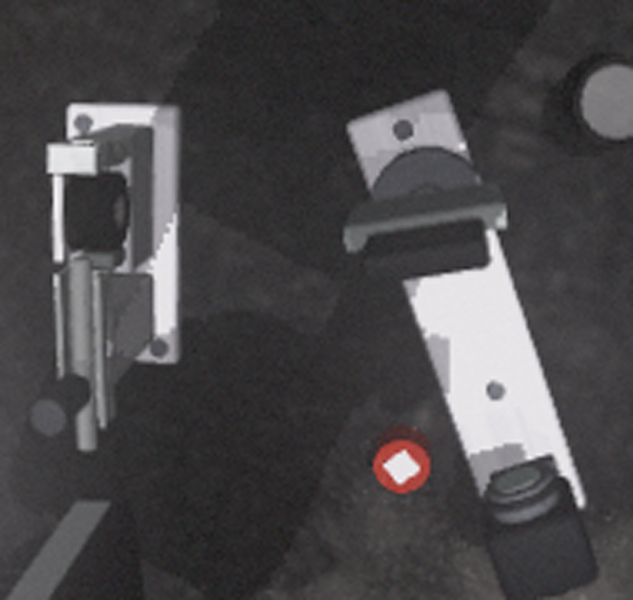

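```bash
python3 -m inch '[{"gripper":0.085,"tx":-0.02,"ty":-0.03,"tz":0.03,"spin":0},{"gripper":0.085,"tx":-0.02,"ty":-0.03,"tz":0.03,"spin":0},{"gripper":0.085,"tx":0,"ty":0,"tz":0.03,"spin":0},{"gripper":0.085,"tx":0,"ty":0,"tz":0,"spin":0},{"gripper":0.085,"tx":0,"ty":0,"tz":0,"spin":0},{"gripper":0.085,"tx":0,"ty":0,"tz":0,"spin":0},{"gripper":0.085,"tx":0,"ty":0,"tz":0,"spin":0},{"gripper":0.085,"tx":0,"ty":0,"tz":0,"spin":0}]'
python3 - <<'E'
from h import *
f=grab_frame("wrist");np.savez("w3.npz",**f);img=f["pixels"][:,:,::-1].copy();cv2.imwrite("pics/w3.png",img)
print(f["extrinsics"].round(3),sense()["eef_pos"],sense()["tcp_rot"])
for n,z in [("mirror_tab",108),("bolt_knob",108)]:
    for m in masks_of("wrist",n)[:2]:
        rr,cc=np.nonzero(m["pixels"])
        print(n,round(m["conf"],2),np.round(m["centre"],1),m["pixels"].sum(),rr.min(),rr.max(),cc.min(),cc.max(),np.round(atz(f,m["centre"],z,True)))
E
```

```text
clock: 4.55
eef_pos: [552.5, -328.2, 223.1]
tcp_rot: [-3.14, 0.002, 3.133]
contact_force: [0.6, -0.1, -0.1]
opening: 0.996
[[ 8.00000e-03  9.60000e-01  2.81000e-01  4.81131e+02]
 [ 1.00000e+00 -7.00000e-03 -4.00000e-03 -3.27160e+02]
 [-2.00000e-03  2.81000e-01 -9.60000e-01  3.64823e+02]
 [ 0.00000e+00  0.00000e+00  0.00000e+00  1.00000e+00]] [ 552.35156913 -328.10863612  222.67565487] [-3.14063274e+00  1.63375540e-03  3.13286163e+00]
mirror_tab 0.87 [148.5 351.1] 1599 133 163 310 380 [ 506. -274.  108.]
bolt_knob 0.93 [208.6 205.2] 877 159 236 189 211 [ 556. -394.  108.]
bolt_knob 0.72 [179.2 347.6] 7565 102 292 303 396 [ 532. -276.  108.]
```

View pics/w3.png

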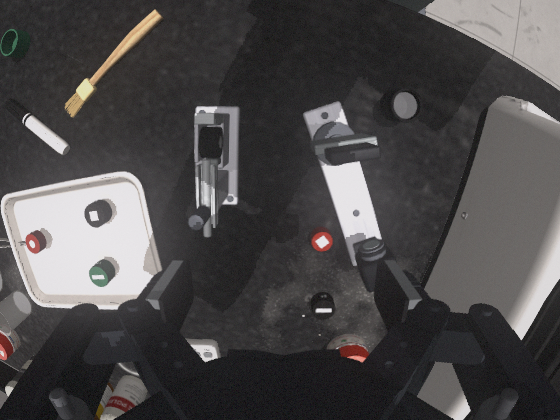

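```bash
cat >> h.py <<'E'
def rect(f,z,x0,x1,y0,y1,s):
    # image: columns = -y (left = y1), rows = -x (top = x1)
    xs=x1-np.arange(int((x1-x0)*s))/s; ys=y1-np.arange(int((y1-y0)*s))/s
    Y,X=np.meshgrid(ys,xs);P=np.stack([X,Y,np.full_like(X,z)],-1)
    E=f["extrinsics"];K=f["K"];c=(P-E[:3,3])@E[:3,:3]
    r=np.hypot(c[...,0],c[...,1]);t=np.arctan2(r,c[...,2])
    u=K[0,0]*c[...,0]/r*t+K[0,2];v=K[1,1]*c[...,1]/r*t+K[1,2]
    return cv2.remap(f["pixels"][:,:,::-1].copy(),u.astype(np.float32),v.astype(np.float32),cv2.INTER_CUBIC)
E
python3 - <<'E'
from h import *
f=dict(np.load("w3.npz"))
for z,x0,x1,y0,y1 in [(5,430,640,-440,-220),(122,470,620,-440,-240)]:
    im=rect(f,z,x0,x1,y0,y1,3 if z==5 else 4)[:600]
    im=cv2.convertScaleAbs(im,alpha=1.6,beta=20)
    s=3 if z==5 else 4
    for y in range(y0,y1+1,20): cv2.putText(im,str(y),(int((y1-y)*s),10),0,.35,(0,255,255),1); cv2.line(im,(int((y1-y)*s),12),(int((y1-y)*s),20),(0,255,255),1)
    for x in range(x0,x1+1,20): cv2.putText(im,str(x),(0,int((x1-x)*s)),0,.35,(0,255,255),1); cv2.line(im,(25,int((x1-x)*s)),(32,int((x1-x)*s)),(0,255,255),1)
    cv2.imwrite(f"pics/r3_{z}.png",im);print(im.shape)
E
```

```text
(600, 660, 3)
(600, 800, 3)
```

View pics/r3_5.png

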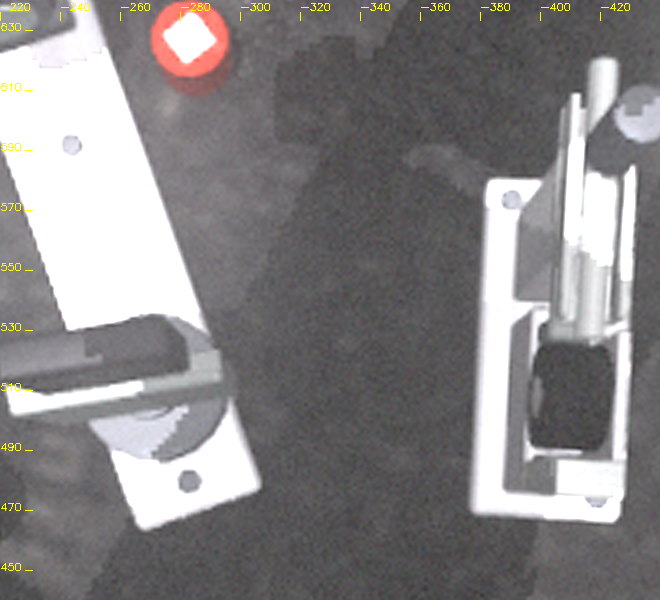

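View pics/r3_122.png

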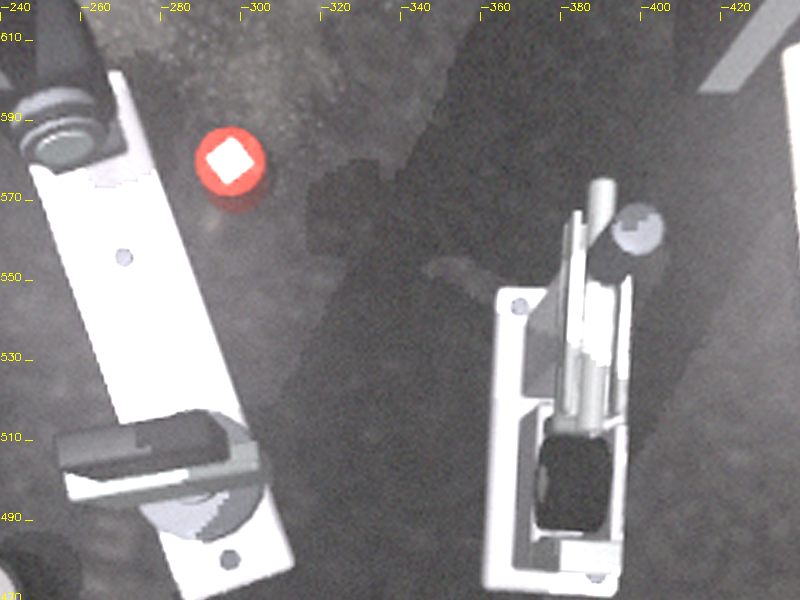

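```bash
cat > edge.py <<'E'
from h import *
def fit(f,z,pa,pb,half=5,s=4):
    # pa,pb world xy endpoints; sample profiles perpendicular; find strongest edge; fit line
    pa=np.array(pa,float);pb=np.array(pb,float);d=pb-pa;L=np.hypot(*d);d/=L;n=np.array([-d[1],d[0]])
    ts=np.arange(0,L,1.0);os=np.arange(-half,half+.01,.25)
    E=f["extrinsics"];K=f["K"]
    P=pa+ts[:,None,None]*d+os[None,:,None]*n;P=np.concatenate([P,np.full(P.shape[:2]+(1,),float(z))],-1)
    c=(P-E[:3,3])@E[:3,:3];r=np.hypot(c[...,0],c[...,1]);t=np.arctan2(r,c[...,2])
    u=(K[0,0]*c[...,0]/r*t+K[0,2]).astype(np.float32);v=(K[1,1]*c[...,1]/r*t+K[1,2]).astype(np.float32)
    g=cv2.cvtColor(f["pixels"],cv2.COLOR_RGB2GRAY).astype(np.float32)
    pr=cv2.GaussianBlur(cv2.remap(g,u,v,cv2.INTER_LINEAR),(0,0),2)
    gr=np.gradient(pr,axis=1);sg=np.sign(gr[np.arange(len(ts)),np.abs(gr).argmax(1)].sum());gr=np.clip(gr*sg,0,None)
    k=gr.argmax(1);w=gr.max(1)
    off=os[k];ok=(w>np.median(w)*.4)&(k>1)&(k<len(os)-2)
    for _ in range(6):
        p=np.polyfit(ts[ok],off[ok],1);res=np.abs(off-np.polyval(p,ts));ok=(res<max(.3,2*np.median(res[ok])))&(w>np.median(w)*.4)
    q=np.arctan(p[0]);dd=np.array([d[0]-0*q,d[1]])*np.cos(q)+n*np.sin(q)
    mid=pa+d*L/2+n*np.polyval(p,L/2)
    return np.degrees(np.arctan2(dd[1],dd[0])),mid,ok.sum(),len(ts),res[ok].std()
E
python3 - <<'E'
from edge import *
f=dict(np.load("w3.npz"))
W=lambda c,r:(640-r/3,-220-c/3)
for nm,a,b in [("bar right",(250,465),(215,365)),("bar right hi",(195,308),(112,70)),("bar left",(62,318),(8,175)),("bar left low",(143,518),(118,460)),("bar end",(150,527),(250,490)),
  ("plate left",(475,500),(488,195)),("plate bottom",(485,515),(610,521)),("plate top",(492,180),(540,180))]:
    print(nm,fit(f,5,W(*a),W(*b)))
E
```

```text
bar right (np.float64(18.837558293133966), array([ 502.11445956, -298.77940827]), np.int64(26), 36, np.float64(0.05507603475670405))
bar right hi (np.float64(19.225681019326434), array([ 577.24696743, -271.87483832]), np.int64(85), 85, np.float64(1.0429547305621578e-16))
bar left (np.float64(19.530233883212865), array([ 558.20558984, -232.65245703]), np.int64(51), 51, np.float64(0.043618661102807155))
bar left low (np.float64(20.79586508252378), array([ 476.1548252 , -261.53919446]), np.int64(22), 22, np.float64(0.039659856515420464))
bar end (np.float64(-70.34809478797504), array([ 469.97607163, -286.86052016]), np.int64(36), 36, np.float64(0.06662871489471617))
plate left (np.float64(-2.9210045989996574), array([ 524.20775861, -379.53591977]), np.int64(102), 102, np.float64(0.0451660799958944))
plate bottom (np.float64(-93.68863639931413), array([ 467.42568787, -402.50443302]), np.int64(37), 42, np.float64(0.07384929985364745))
plate top (np.float64(-90.50553787648097), array([ 580.18308824, -392.        ]), np.int64(16), 16, np.float64(0.0592242069650225))
```

```bash
sed -i 's/    off=os\[k\];/    kk=np.clip(k,1,len(os)-2);i=np.arange(len(ts));A,B,C=gr[i,kk-1],gr[i,kk],gr[i,kk+1];off=os[kk]+.25*.5*(A-C)\/(A-2*B+C-1e-9);/' edge.py
python3 - <<'E'
from edge import *
W=lambda c,r:(640-r/3,-220-c/3)
for fn in ["w3.npz","w2.npz"]:
  f=dict(np.load(fn))
  for nm,a,b in [("bar right full",(250,465),(112,70)),("bar right hi",(195,308),(112,70)),("bar left",(62,318),(8,175)),("bar left full",(143,518),(8,175)),("bar end",(150,527),(250,490)),
  ("plate left",(475,500),(488,195)),("plate bottom",(485,515),(610,521))]:
    r=fit(f,5,W(*a),W(*b),half=6);print(fn,nm,*[np.round(x,2) for x in r])
  V=lambda c,r:(620-r/4,-240-c/4)
  for nm,a,b in [("tab far",(70,434),(215,414)),("tab near",(75,470),(215,456))]:
    r=fit(f,124,V(*a),V(*b),half=4);print(fn,nm,*[np.round(x,2) for x in r])
  for nm,z in [("tab124",124),("knob122",122),("spec75",75)]:
    im=rect(f,z,470,600,-430,-240,4);cv2.imwrite(f"pics/{fn[:2]}_{nm}.png",cv2.convertScaleAbs(im,alpha=2,beta=20))
E
```

```text
w3.npz bar right full 19.5 [ 551.13 -281.19] 108 140 0.04
w3.npz bar right hi 19.27 [ 577.26 -271.91] 85 85 0.01
w3.npz bar left 19.56 [ 558.21 -232.66] 51 51 0.02
w3.npz bar left full 19.39 [ 524.28 -244.6 ] 81 123 0.05
w3.npz bar end -70.41 [ 469.96 -286.87] 36 36 0.05
w3.npz plate left -2.89 [ 524.21 -379.54] 102 102 0.03
w3.npz plate bottom -93.71 [ 467.44 -402.51] 32 42 0.08
w3.npz tab far -79.25 [ 514.92 -275.5 ] 24 37 0.08
w3.npz tab near -81.76 [ 501.26 -276.55] 29 36 0.06
w2.npz bar right full 19.48 [ 551.22 -281.45] 102 140 0.06
w2.npz bar right hi 19.41 [ 577.35 -272.18] 78 85 0.03
w2.npz bar left 19.37 [ 558.35 -233.03] 51 51 0.03
w2.npz bar left full 19.35 [ 524.41 -244.93] 92 123 0.05
w2.npz bar end -70.22 [ 469.86 -286.9 ] 36 36 0.02
w2.npz plate left -2.9 [ 524.19 -380.06] 93 102 0.07
w2.npz plate bottom -93.9 [ 467.59 -402.51] 32 42 0.07
w2.npz tab far -80.41 [ 514.7  -275.53] 23 37 0.02
w2.npz tab near -80.72 [ 506.23 -276.05] 33 36 0.05
```

View pics/w2_tab124.png

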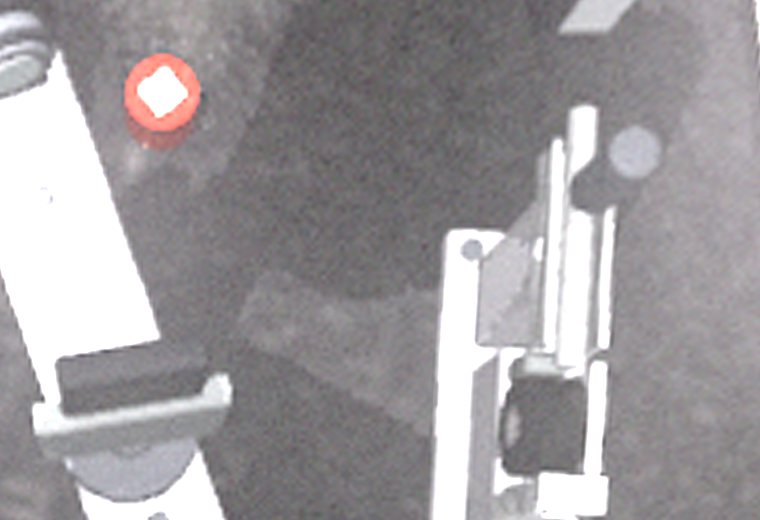

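View pics/w3_spec75.png

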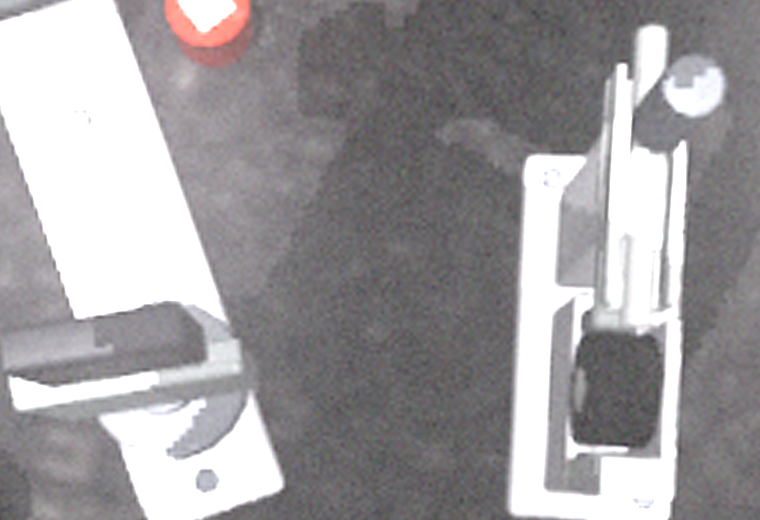

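```bash
python3 -m inch '[{"gripper":0.085,"tx":-0.005,"ty":-0.0355,"tz":0,"spin":0},{"gripper":0.085,"tx":-0.005,"ty":-0.0355,"tz":0,"spin":2.4},{"gripper":0.085,"tx":0,"ty":0,"tz":0.04,"spin":0},{"gripper":0.085,"tx":0,"ty":0,"tz":0.035,"spin":0},{"gripper":0.085,"tx":0,"ty":0,"tz":0.03,"spin":0},{"gripper":0.085,"tx":0,"ty":0,"tz":0.018,"spin":0},{"gripper":0.085,"tx":0,"ty":0,"tz":0,"spin":0},{"gripper":0.085,"tx":0,"ty":0,"tz":0,"spin":0}]'
python3 - <<'E'
from h import *
f=grab_frame("wrist");cv2.imwrite("pics/w4.png",f["pixels"][:,:,::-1]);np.savez("w4.npz",**f);print(sense()["eef_pos"],sense()["tcp_rot"],sense()["clock"],proj(f,[562.5,-399.2,122],True))
E
```

```text
clock: 5.5
eef_pos: [561.5, -399.3, 98.7]
tcp_rot: [-3.142, -0.0, 3.091]
contact_force: [0.1, 0.5, -0.3]
opening: 0.995
[ 562.01112189 -399.64210584   99.54067089] [-3.14074426e+00  1.29116640e-03  3.09097621e+00] 5.55 [294.54994578 283.366849  ]
```

View pics/w4.png

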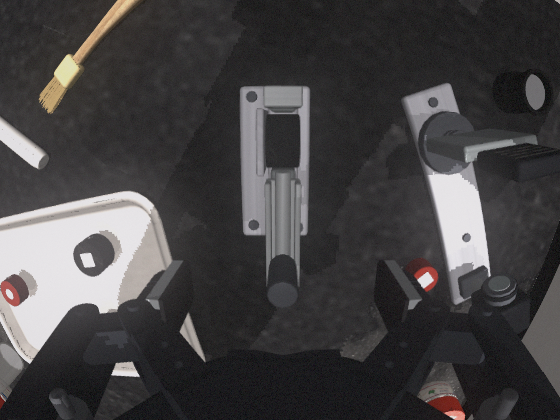

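```bash
python3 -m inch '[{"gripper":0.005,"tx":0,"ty":0,"tz":0,"spin":0},{"gripper":0.005,"tx":0,"ty":0,"tz":0,"spin":0},{"gripper":0.005,"tx":0,"ty":0,"tz":0,"spin":0},{"gripper":0.005,"tx":0,"ty":0,"tz":0,"spin":0},{"gripper":0.005,"tx":0,"ty":0,"tz":0,"spin":0},{"gripper":0.005,"tx":0,"ty":0,"tz":0,"spin":0},{"gripper":0.005,"tx":0,"ty":0,"tz":0,"spin":0},{"gripper":0.005,"tx":0,"ty":0,"tz":0,"spin":0}]' 25; python3 -m inch '[{"gripper":0.005,"tx":0.005,"ty":0,"tz":0,"spin":0},{"gripper":0.005,"tx":0.008,"ty":0,"tz":0,"spin":0},{"gripper":0.005,"tx":0.008,"ty":0,"tz":0,"spin":0},{"gripper":0.005,"tx":0.008,"ty":0,"tz":0,"spin":0},{"gripper":0.005,"tx":0.006,"ty":0,"tz":0,"spin":0},{"gripper":0.005,"tx":0.004,"ty":0,"tz":0,"spin":0},{"gripper":0.005,"tx":0.001,"ty":0,"tz":0,"spin":0},{"gripper":0.005,"tx":0,"ty":0,"tz":0,"spin":0}]'
```

```text
clock: 6.35
eef_pos: [561.5, -399.8, 98.6]
tcp_rot: [-3.141, 0.001, 3.091]
contact_force: [-0.8, -4.3, 1.7]
opening: 0.15
clock: 7.15
eef_pos: [521.6, -397.7, 98.6]
tcp_rot: [-3.141, 0.002, 3.091]
contact_force: [1.1, -5.3, 1.9]
opening: 0.156
```

```bash
python3 -m inch '[{"gripper":0.005,"tx":0.001,"ty":0,"tz":0,"spin":0},{"gripper":0.005,"tx":0.001,"ty":0,"tz":0,"spin":0},{"gripper":0.005,"tx":0.001,"ty":0,"tz":0,"spin":0},{"gripper":0.005,"tx":0.001,"ty":0,"tz":0,"spin":0},{"gripper":0.005,"tx":0,"ty":0,"tz":0,"spin":0},{"gripper":0.005,"tx":0,"ty":0,"tz":0,"spin":0},{"gripper":0.005,"tx":0,"ty":0,"tz":0,"spin":0},{"gripper":0.005,"tx":0,"ty":0,"tz":0,"spin":0}]'
python3 - <<'E'
from h import *
f=grab_frame("wrist");cv2.imwrite("pics/w5.png",f["pixels"][:,:,::-1]);print(sense()["eef_pos"],sense()["contact_force"])
E
```

```text
clock: 7.95
eef_pos: [521.3, -397.8, 98.8]
tcp_rot: [-3.139, 0.008, 3.091]
contact_force: [15.7, -4.2, -6.8]
opening: 0.156
[ 521.26848744 -397.72960307   98.83643857] [16.41859497 -5.14986995 -7.41817449]
```

View pics/w5.png

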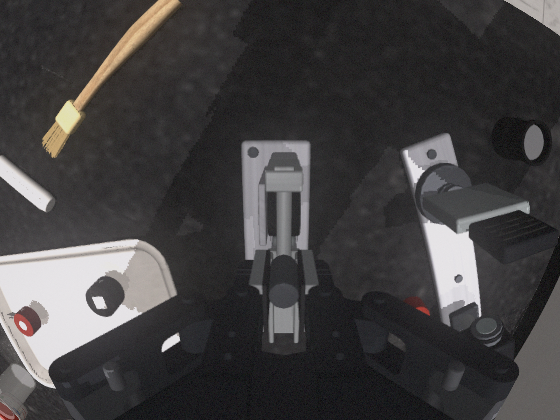

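```bash
python3 -m inch '[{"gripper":0.085,"tx":0,"ty":0,"tz":0,"spin":0},{"gripper":0.085,"tx":0,"ty":0,"tz":0,"spin":0},{"gripper":0.085,"tx":0,"ty":0,"tz":0,"spin":0},{"gripper":0.085,"tx":0,"ty":0,"tz":0,"spin":0},{"gripper":0.085,"tx":0,"ty":0,"tz":-0.03,"spin":0},{"gripper":0.085,"tx":0,"ty":0,"tz":-0.05,"spin":0},{"gripper":0.085,"tx":0,"ty":0,"tz":-0.05,"spin":0},{"gripper":0.085,"tx":0,"ty":0,"tz":0,"spin":0}]'
python3 - <<'E'
from h import *
f=grab_frame("wrist");np.savez("w6.npz",**f);cv2.imwrite("pics/w6.png",f["pixels"][:,:,::-1]);print(sense()["eef_pos"],sense()["tcp_rot"])
im=rect(f,122,450,600,-430,-240,4)
cv2.imwrite("pics/w6r.png",cv2.convertScaleAbs(im,alpha=1.8,beta=20))
E
```

```text
clock: 8.8
eef_pos: [520.3, -399.3, 236.1]
tcp_rot: [-3.135, 0.009, 3.091]
contact_force: [0.5, -0.6, 0.7]
opening: 0.994
[ 518.93725452 -398.2961586   232.49076345] [-3.13762423  0.00578624  3.09080393]
```

View pics/w6r.png

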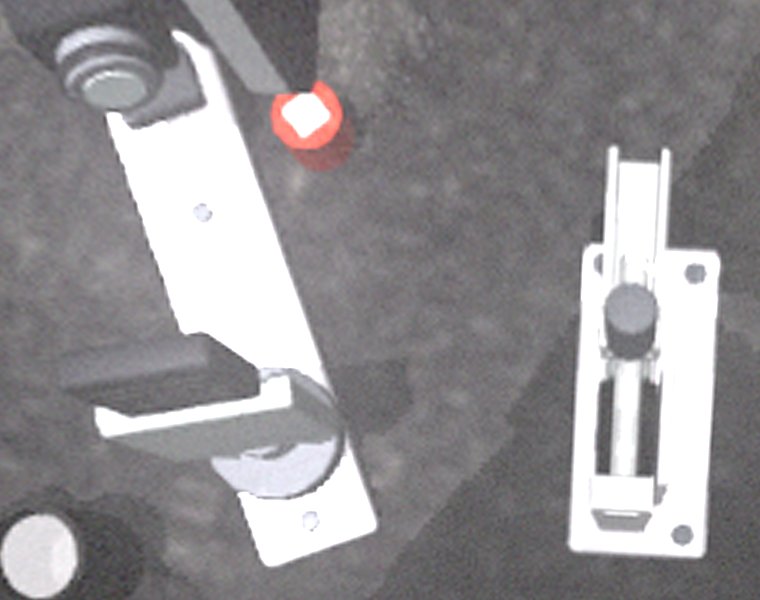

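Run:
```python
from h import *
out=[]
for n,c in [("w2",(562,-399)),("w3",(563,-399)),("w4",(562,-399)),("w6",(522,-397.5))]:
    f=dict(np.load(n+".npz"))
    im=rect(f,122,c[0]-15,c[0]+15,c[1]-15,c[1]+15,12)
    g=cv2.convertScaleAbs(im,alpha=2.2,beta=20)
    cv2.drawMarker(g,(180,180),(0,255,255),0,20,1);cv2.circle(g,(180,180),84,(0,255,255),1)
    cv2.putText(g,n,(5,20),0,.6,(0,255,0),1);out.append(g)
r=np.vstack([np.hstack(out[:2]),np.hstack(out[2:])]);cv2.imwrite("pics/kn.png",cv2.resize(r,None,fx=.83,fy=.83))
```

```text
(no output)
```

View pics/kn.png

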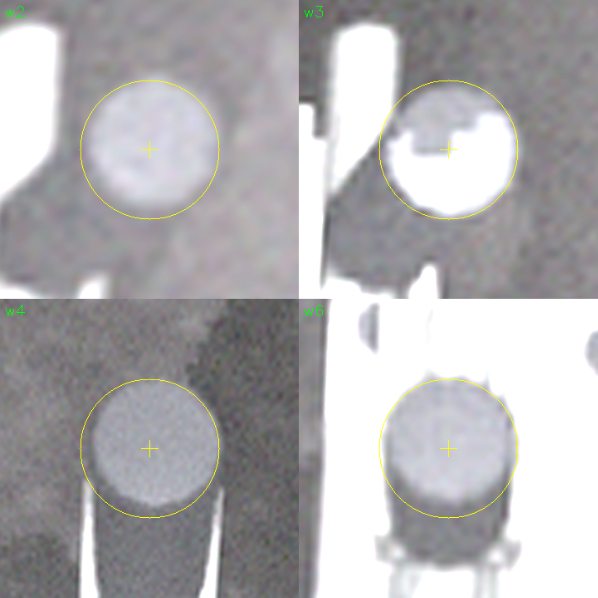

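Run:
```python
from h import *
f=grab_frame("wrist");np.savez("w7.npz",**f)
t=grab_frame("top");cv2.imwrite("pics/top7.png",t["pixels"][:,:,::-1])
s=sense();print(s["eef_pos"],s["tcp_rot"],s["clock"])
c=(522,-397.5)
im=rect(f,122,c[0]-15,c[0]+15,c[1]-15,c[1]+15,12)
g=cv2.convertScaleAbs(im,alpha=2.2,beta=20);cv2.drawMarker(g,(180,180),(0,255,255),0,20,1)
a=cv2.resize(f["pixels"][110:260,200:350,::-1],(360,360),interpolation=cv2.INTER_CUBIC)
cv2.imwrite("pics/k7.png",np.hstack([g,a]))
```

```text
[ 516.9504073  -396.67106717  227.98719037] [ 3.14130453e+00 -2.99840344e-04  3.09085074e+00] 8.95
```

View pics/k7.png

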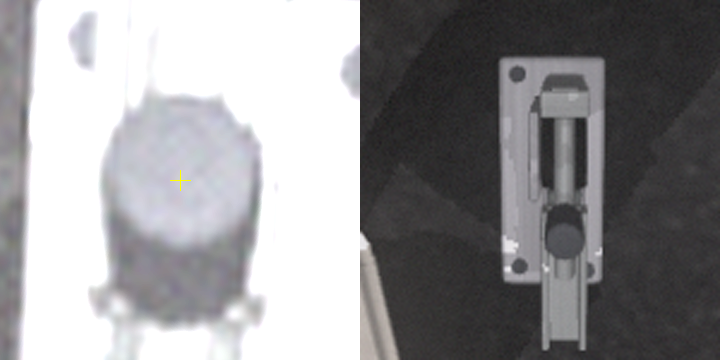

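```bash
python3 -m inch '[{"gripper":0,"tx":-0.031,"ty":0,"tz":0,"spin":0},{"gripper":0,"tx":0,"ty":0,"tz":0,"spin":0},{"gripper":0,"tx":0,"ty":0,"tz":0,"spin":0},{"gripper":0,"tx":0,"ty":0,"tz":0.04,"spin":0},{"gripper":0,"tx":0,"ty":0,"tz":0.04,"spin":0},{"gripper":0,"tx":0,"ty":0,"tz":0.03,"spin":0},{"gripper":0,"tx":0,"ty":0,"tz":0.018,"spin":0},{"gripper":0,"tx":0,"ty":0,"tz":0,"spin":0}]'; python3 -m inch '[{"gripper":0,"tx":0.003,"ty":0,"tz":0,"spin":0},{"gripper":0,"tx":0.001,"ty":0,"tz":0,"spin":0},{"gripper":0,"tx":0.001,"ty":0,"tz":0,"spin":0},{"gripper":0,"tx":0.001,"ty":0,"tz":0,"spin":0},{"gripper":0,"tx":0.001,"ty":0,"tz":0,"spin":0},{"gripper":0,"tx":0.001,"ty":0,"tz":0,"spin":0},{"gripper":0,"tx":0,"ty":0,"tz":0,"spin":0},{"gripper":0,"tx":0,"ty":0,"tz":0,"spin":0}]'
```

```text
clock: 9.75
eef_pos: [545.2, -396.8, 96.2]
tcp_rot: [3.138, -0.006, 3.091]
contact_force: [-0.4, 0.0, 1.0]
opening: -0.001
clock: 10.55
eef_pos: [541.7, -398.5, 101.1]
tcp_rot: [-3.141, 0.003, 3.091]
contact_force: [5.4, 1.1, 2.5]
opening: -0.003
```

```bash
python3 -m inch '[{"gripper":0,"tx":0.001,"ty":0,"tz":0,"spin":0},{"gripper":0,"tx":0.001,"ty":0,"tz":0,"spin":0},{"gripper":0,"tx":0.001,"ty":0,"tz":0,"spin":0},{"gripper":0,"tx":0.001,"ty":0,"tz":0,"spin":0},{"gripper":0,"tx":0,"ty":0,"tz":0,"spin":0},{"gripper":0,"tx":0,"ty":0,"tz":0,"spin":0},{"gripper":0,"tx":0,"ty":0,"tz":0,"spin":0},{"gripper":0,"tx":0,"ty":0,"tz":0,"spin":0}]'
```

```text
clock: 11.35
eef_pos: [541.3, -398.6, 101.4]
tcp_rot: [-3.139, 0.009, 3.091]
contact_force: [20.1, 0.6, -4.5]
opening: 0.003
```

```bash
python3 -m inch '[{"gripper":0,"tx":-0.01,"ty":0,"tz":0,"spin":0},{"gripper":0.085,"tx":0,"ty":0,"tz":-0.05,"spin":0},{"gripper":0.085,"tx":0,"ty":0,"tz":-0.05,"spin":0},{"gripper":0.085,"tx":0.014,"ty":0.04,"tz":0,"spin":0},{"gripper":0.085,"tx":0.014,"ty":0.04,"tz":0,"spin":0},{"gripper":0.085,"tx":0.014,"ty":0.04,"tz":0,"spin":0},{"gripper":0.085,"tx":0,"ty":0,"tz":0,"spin":8.59},{"gripper":0.085,"tx":0,"ty":0,"tz":0,"spin":8.59}]'; python3 -m inch '[{"gripper":0.085,"tx":0,"ty":0,"tz":0,"spin":8.59},{"gripper":0.085,"tx":0,"ty":0,"tz":0,"spin":8.59},{"gripper":0.085,"tx":0,"ty":0,"tz":0,"spin":8.59},{"gripper":0.085,"tx":0,"ty":0,"tz":0,"spin":8.59},{"gripper":0.085,"tx":0,"ty":0,"tz":0,"spin":8.59},{"gripper":0.085,"tx":0,"ty":0,"tz":0,"spin":8.59},{"gripper":0.085,"tx":0,"ty":0,"tz":0,"spin":8.59},{"gripper":0.085,"tx":0,"ty":0,"tz":0,"spin":0}]';python3 - <<'E'
from h import *
f=grab_frame("wrist");np.savez("w8.npz",**f);cv2.imwrite("pics/w8.png",f["pixels"][:,:,::-1]);s=sense();print(s["eef_pos"],s["tcp_rot"],s["qpos"])
im=rect(f,124,450,600,-430,-240,4)
cv2.imwrite("pics/w8r.png",cv2.convertScaleAbs(im,alpha=2,beta=30))
E
```

```text
clock: 12.15
eef_pos: [509.5, -275.2, 200.4]
tcp_rot: [-3.141, -0.002, 2.787]
contact_force: [0.5, -0.3, -0.4]
opening: 0.992
clock: 12.95
eef_pos: [509.9, -276.4, 200.0]
tcp_rot: [-3.14, -0.001, 1.739]
contact_force: [-0.2, -0.3, 0.4]
opening: 0.997
[ 509.98156519 -276.41141616  200.0418871 ] [-3.14038501e+00 -4.37833503e-04  1.74496374e+00] [-4.99025855e-01  3.16424291e-01  1.76137910e+00 -4.69410530e-04
  1.06500647e+00 -6.72965853e-01]
```

View pics/w8r.png

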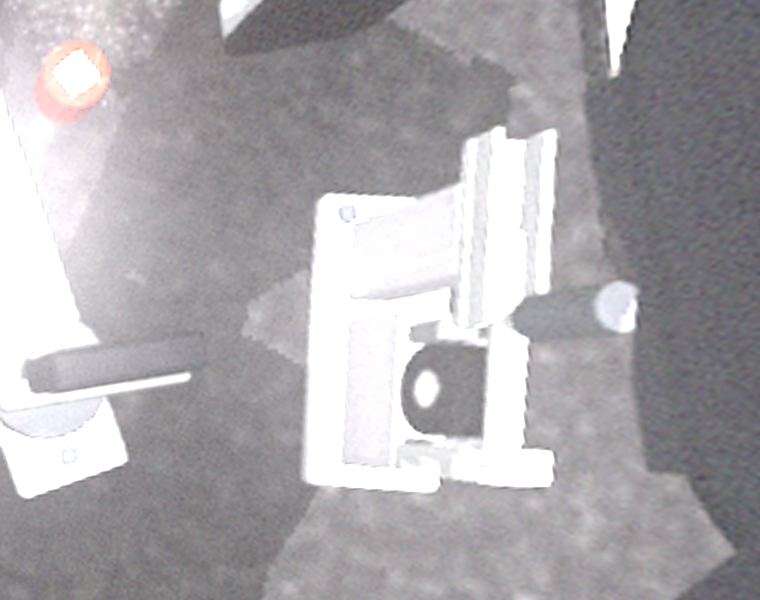

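View pics/w8.png

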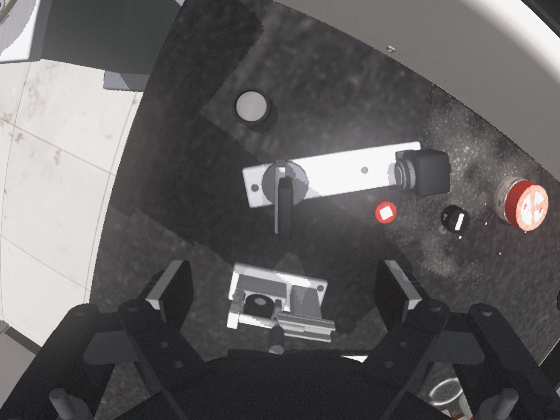

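Run:
```python
from h import *
out=[]
for n in ["w2","w3","w7","w8"]:
    f=dict(np.load(n+".npz"))
    im=rect(f,124,479,539,-308,-238,5.5)
    g=cv2.convertScaleAbs(im,alpha=3,beta=30)
    a=np.radians(9.45);c=np.array([509.5,-273.3]);nn=np.array([np.cos(a),np.sin(a)]);tt=np.array([-nn[1],nn[0]])
    P=np.array([c+s*5*nn+t*20*tt for s,t in [(1,1),(1,-1),(-1,-1),(-1,1)]])
    uv=np.stack([(-238-P[:,1])*5.5,(539-P[:,0])*5.5],-1).astype(int)
    cv2.polylines(g,[uv],True,(0,255,255),1);cv2.putText(g,n,(5,20),0,.6,(0,255,0),1);out.append(g)
r=np.vstack([np.hstack(out[:2]),np.hstack(out[2:])])[:600];cv2.imwrite("pics/tb.png",cv2.resize(r,None,fx=.9,fy=.9));print(r.shape)
```

```text
(600, 770, 3)
```

View pics/tb.png

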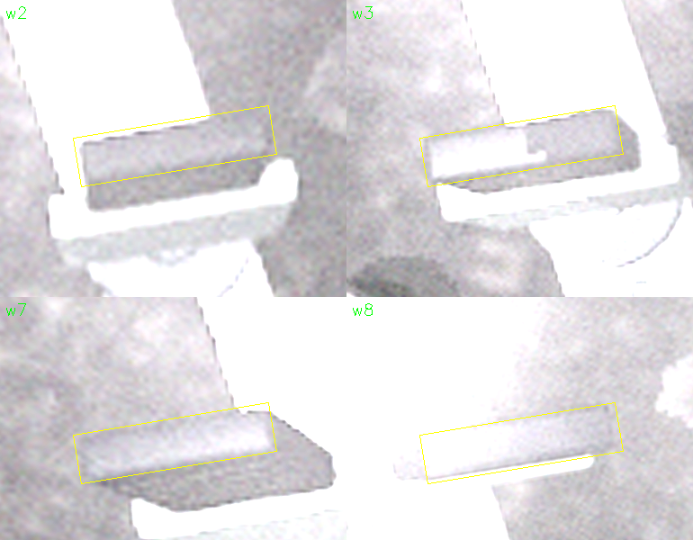

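```bash
python3 -m inch '[{"gripper":0.085,"tx":0.003,"ty":0,"tz":0,"spin":0},{"gripper":0.085,"tx":0,"ty":0,"tz":0.04,"spin":0},{"gripper":0.085,"tx":0,"ty":0,"tz":0.035,"spin":0},{"gripper":0.085,"tx":0,"ty":0,"tz":0.02,"spin":0},{"gripper":0.085,"tx":0,"ty":0,"tz":0.009,"spin":0},{"gripper":0.085,"tx":0,"ty":0,"tz":0,"spin":0},{"gripper":0.085,"tx":0,"ty":0,"tz":0,"spin":0},{"gripper":0.085,"tx":0,"ty":0,"tz":0,"spin":0}]'; python3 -m inch '[{"gripper":0.004,"tx":0,"ty":0,"tz":0,"spin":0},{"gripper":0.004,"tx":0,"ty":0,"tz":0,"spin":0},{"gripper":0.004,"tx":0,"ty":0,"tz":0,"spin":0},{"gripper":0.004,"tx":0,"ty":0,"tz":0,"spin":0},{"gripper":0.004,"tx":0,"ty":0,"tz":0,"spin":0},{"gripper":0.004,"tx":0,"ty":0,"tz":0,"spin":0},{"gripper":0.004,"tx":0,"ty":0,"tz":0,"spin":0},{"gripper":0.004,"tx":0,"ty":0,"tz":0,"spin":0}]' 25;python3 - <<'E'
from h import *
f=grab_frame("wrist");np.savez("w9.npz",**f);cv2.imwrite("pics/w9.png",f["pixels"][:,:,::-1]);s=sense();print(s["eef_pos"],s["tcp_rot"],s["contact_force"],s["wrist_torque"])
E
```

```text
clock: 13.8
eef_pos: [510.9, -274.0, 97.7]
tcp_rot: [3.14, 0.001, 1.742]
contact_force: [-0.1, -1.2, 0.8]
opening: 0.993
clock: 14.6
eef_pos: [510.4, -273.5, 96.4]
tcp_rot: [3.141, 0.0, 1.741]
contact_force: [2.6, 1.9, 0.6]
opening: 0.113
[ 510.38124826 -273.49873481   96.42205573] [3.1408571e+00 1.2969109e-04 1.7413694e+00] [2.07091068 1.45704547 1.97900579] [ 0.26143856 -0.36145996 -0.33010626]
```

View pics/w9.png

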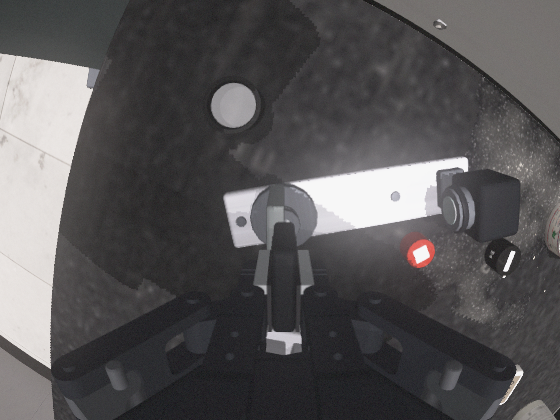

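```bash
python3 -m inch '[{"gripper":0.004,"tx":0,"ty":0,"tz":0,"spin":5},{"gripper":0.004,"tx":0,"ty":0,"tz":0,"spin":5},{"gripper":0.004,"tx":0,"ty":0,"tz":0,"spin":5},{"gripper":0.004,"tx":0,"ty":0,"tz":0,"spin":5},{"gripper":0.004,"tx":0,"ty":0,"tz":0,"spin":5},{"gripper":0.004,"tx":0,"ty":0,"tz":0,"spin":0},{"gripper":0.004,"tx":0,"ty":0,"tz":0,"spin":0},{"gripper":0.004,"tx":0,"ty":0,"tz":0,"spin":0}]'
```

```text
clock: 15.45
eef_pos: [510.2, -273.5, 96.4]
tcp_rot: [3.141, -0.0, 1.307]
contact_force: [2.5, 2.3, 2.5]
opening: 0.111
```

```bash
python3 -m inch '[{"gripper":0.004,"tx":0,"ty":0,"tz":0,"spin":5},{"gripper":0.004,"tx":0,"ty":0,"tz":0,"spin":5},{"gripper":0.004,"tx":0,"ty":0,"tz":0,"spin":5},{"gripper":0.004,"tx":0,"ty":0,"tz":0,"spin":5},{"gripper":0.004,"tx":0,"ty":0,"tz":0,"spin":1.7},{"gripper":0.004,"tx":0,"ty":0,"tz":0,"spin":0},{"gripper":0.004,"tx":0,"ty":0,"tz":0,"spin":0},{"gripper":0.004,"tx":0,"ty":0,"tz":0,"spin":0}]';python3 - <<'E'
from h import *
f=grab_frame("wrist");np.savez("w10.npz",**f);cv2.imwrite("pics/w10.png",f["pixels"][:,:,::-1]);
t=grab_frame("scene");cv2.imwrite("pics/s10.png",cv2.resize(t["pixels"][170:350,130:370,::-1],None,fx=3.3,fy=3.3,interpolation=cv2.INTER_CUBIC))
s=sense();print(s["eef_pos"],s["tcp_rot"],s["contact_force"],s["wrist_torque"])
E
```

```text
clock: 16.25
eef_pos: [510.1, -273.4, 96.4]
tcp_rot: [3.142, -0.0, 0.928]
contact_force: [2.5, 4.7, 4.7]
opening: 0.113
[ 510.03354248 -273.41332547   96.36417247] [-3.14157225e+00 -1.46344773e-04  9.27425675e-01] [2.97740925 4.59694422 5.46918456] [ 0.63099936 -0.27585103  0.07948719]
```

View pics/w10.png

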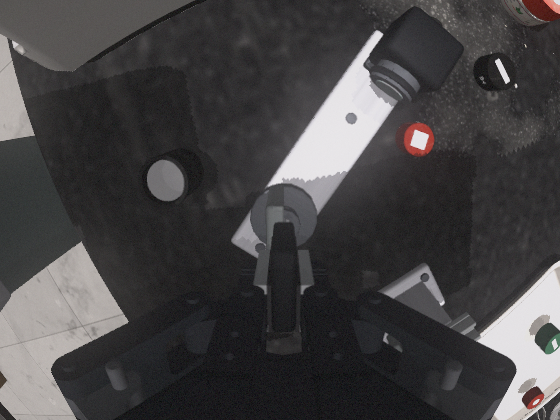

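View pics/s10.png

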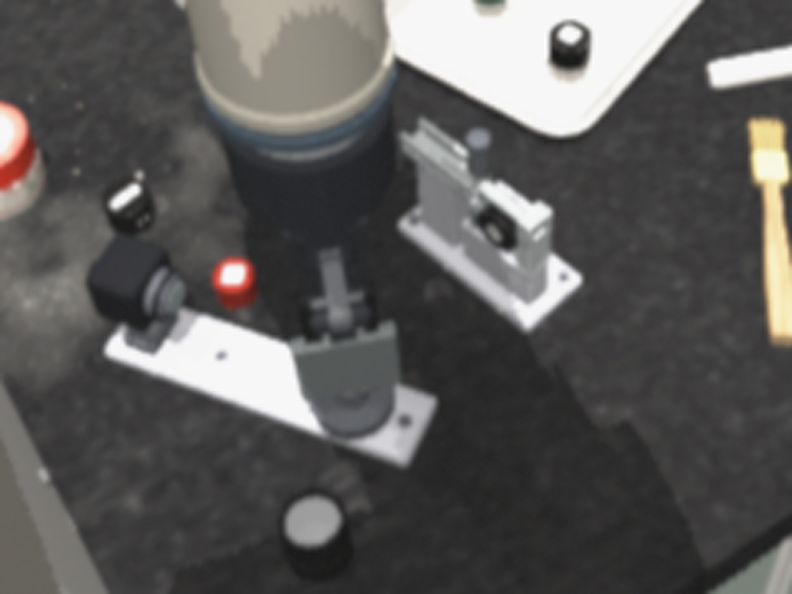

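Run:
```python
from edge import *
d=np.array([np.cos(np.radians(19.45)),np.sin(np.radians(19.45))])
for fn in ["w4","w7","w8","w9","w10"]:
  f=dict(np.load(fn+".npz"))
  R=np.array([551.2,-281.35]);L=np.array([524.4,-244.8])
  for nm,a,b in [("R",R-40*d,R+70*d),("Rhi",R+0*d,R+70*d),("L",L-10*d,L+75*d),("plateL",(474,-377),(574,-382)),("plateR",(474,-427),(574,-432))]:
    try:
      r=fit(f,5,a,b,half=6);print(fn,nm,*[np.round(x,2) for x in r])
    except Exception as e: print(fn,nm,"fail")
```

```text
w4 R 19.17 [ 564.83 -274.9 ] 86 111 0.04
w4 Rhi 19.1 [ 583.72 -268.33] 71 71 0.02
w4 L 19.43 [ 554.69 -232.96] 72 85 0.03
w4 plateL -2.92 [ 524.02 -379.03] 101 101 0.03
w4 plateR -2.91 [ 524.03 -428.84] 101 101 0.04
w7 R 19.23 [ 565.09 -275.63] 88 111 0.05
w7 Rhi 19.2 [ 583.97 -269.03] 71 71 0.03
w7 L 19.12 [ 554.86 -233.45] 49 85 0.06
w7 plateL -3.05 [ 524.02 -379.08] 101 101 0.1
w7 plateR -2.72 [ 524.04 -428.67] 101 101 0.11
w8 R 19.28 [ 565.58 -277.03] 91 111 0.08
w8 Rhi 19.62 [ 584.48 -270.49] 71 71 0.05
w8 L 19.42 [ 555.07 -234.06] 85 85 0.02
w8 plateL -2.99 [ 523.94 -380.64] 77 101 0.09
w8 plateR -7.96 [ 523.99 -429.79] 28 101 0.12
w9 R 19.19 [ 565.63 -277.17] 89 111 0.04
w9 Rhi 19.14 [ 584.52 -270.59] 71 71 0.03
w9 L 19.4 [ 555.08 -234.07] 85 85 0.06
w9 plateL -4.43 [ 524.   -379.41] 100 101 1.88
w9 plateR -1.01 [ 524.01 -429.22] 94 101 1.16
w10 R 19.46 [ 565.55 -276.95] 94 111 0.05
w10 Rhi 19.35 [ 584.41 -270.27] 71 71 0.03
w10 L 19.4 [ 555.16 -234.31] 85 85 0.03
w10 plateL -2.99 [ 523.92 -381.12] 39 101 0.06
w10 plateR -0.94 [ 523.81 -433.31] 50 101 0.2
```

Run:
```python
from h import *
f=dict(np.load("w10.npz"));out=[]
for z,w,x0,x1 in [(124,20,-5,5),(88,28,0,0),(84,24,0,0)]:
    im=rect(f,z,479,539,-308,-238,5.5)
    g=cv2.convertScaleAbs(im,alpha=3,beta=30)
    a=np.radians(-36.85);c=np.array([509.5,-273.4]);nn=np.array([np.cos(a),np.sin(a)]);tt=np.array([-nn[1],nn[0]])
    P=np.array([c+s*nn+t*w*tt for s,t in [(x1,1),(x1,-1),(x0,-1),(x0,1)]])
    uv=np.stack([(-238-P[:,1])*5.5,(539-P[:,0])*5.5],-1).astype(int)
    h=g.copy();cv2.polylines(h,[uv],True,(0,0,255),1);out.append(h)
cv2.imwrite("pics/tb10.png",cv2.resize(np.hstack(out[:2]),None,fx=1,fy=1))
```

```text
(no output)
```

View pics/tb10.png

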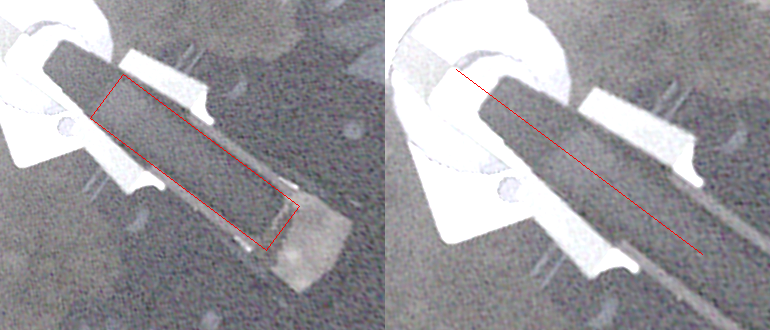

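Run:
```python
from rig import *
s=sense();print(s["clock"],s["tcp_rot"],s["opening"],s["contact_force"]);print(sign_off())
```

```text
16.35 [-3.14157225e+00 -1.46344773e-04  9.27425675e-01] 0.11291961414096824 [2.97740925 4.59694422 5.46918456]
the job is handed in; nothing more can be done
None
```

I slid the bolt home, then turned the mirror by its tab to the wanted angle. I handed the job in at 16.35 s, with the gripper still holding the tab.

- **Bolt:** I gripped the knob and slid it until it stalled at about 16 N. I then pushed it from behind with shut fingers, and it stalled at the same place at about 20 N, so I take that as the end stop. The measured travel was about 40 mm against the nominal 42 mm. The two stalls agree with each other, but I can't say whether the 2 mm gap is calibration or the bolt not starting fully drawn back.
- **Mirror angle:** The camera lies at about 19.4° from the mirror's axis and the specimen at about −92.9°, so the normal should be at −36.8°. The gripper holds it at −36.86°, about 0.81 rad of turn. I took the mirror's angle from the gripper's angle. The last wrist picture shows the tab lined up with the fingers.
- **Surroundings:** The fingers stayed above 96 mm, clear of the glass, which ends at 84 mm. The sensed force was about 8 N at the end and about 21 N at its highest reading. The loose specimens and the brush, and the part of the marker in view, looked unmoved in the last scene picture. I did not measure their positions again.

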